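Set a proud locating pin with an automatic punch

TASK

Take the automatic punch out of its stand, set it upright on the brass pin that still stands proud of the aluminium fixture block, and press straight down until the punch trips with a snap and the pin is flush with the block. Then hang the punch back in its stand by its collar and let go; leave the other things on the bench where they are.

Things in the scene. Friction and masses are not known exactly. Their poses are not given: they have to be found in the camera images.
- punch_grip (a point): automatic punch, steel with red cap, 138 mm long, 0.18 kg, upright in its stand; z axis up along it. Point on its axis, mid-height of its 20 mm round upper barrel; cap top 29 mm above. Collar (36 mm diameter, 6 mm thick): top 23 mm, underside 29 mm below. Below: 18 mm barrel, taper, plunger. Hold the barrel with fingertips just above the collar, so that it bears on them while pressing.
- punch_tip_end (a point): flat end of the punch's plunger, a steel rod of 7 mm diameter that stands 22 mm out of the tapered nose (44 mm of 18 mm barrel, then 14 mm of taper, below the collar). On the punch's axis, 109 mm below punch_grip when the plunger is fully out (80 mm below the collar's underside).
- punch_tip (a joint): how far the plunger is pressed into the punch, m: 0 = fully out, 0.0115 = at its stop. Pressing it in takes a force that climbs to about 15 N near 0.0055, where the spring trips; from there the force falls away, to less than half by 0.0105. Beyond 0.0085 it has tripped. Past the stop it is rigid. The plunger springs out and resets itself when lifted.
- pin_head (a point): centre of the top of the brass pin that stands proud: round, 12 mm in diameter, at first 4 mm above the block's top. It sits tight: it moves only under about 11 N and stays where it is pushed. (The other brass pin, 50 mm away, is already flush.)
- pin (a joint): how far the pin is driven in, m: 0 = 4 mm proud, 0.004 = home, flush with the block.
- fixture: aluminium fixture block, 110 x 50 x 30 mm (x, y, z), fixed to the bench. Origin at the centre of its underside; x along its length; the proud pin stands 25 mm from its middle toward +x, the flush one 25 mm toward -x.
- stand_seat (a point): the punch's stand, fixed to the bench: dark base 76 x 76 x 10 mm, two grey cheeks, and a grey top plate 66 x 66 mm, 10 mm thick, with a hole of 27 mm diameter through it in which the punch hangs by its collar. This point is the centre of the hole, level with the top of the plate, 100 mm above the bench. z axis up.
- rubber_stamp: wooden hand stamp with a round knob, 40 x 58 x 63 mm; bystander. Origin at the centre of its underside.
- glue_mid (a point): white glue bottle with a yellow nozzle, standing, 39 x 48 x 107 mm; bystander. This point is its centre, 53 mm up.
- pill_box: round wooden box, 70 mm in diameter, 36 mm high; bystander. Origin at the centre of its underside.
- eraser: white eraser lying flat, 17 x 62 x 11 mm; bystander. Origin at the centre of its underside.
Mind the look-alikes: they are no part of the job. There is more than one size of the part that bears stand_seat; the job needs the larger.

How it is judged:
On the way:
1. the punch, upright on the proud pin, has tripped: plunger pressed in beyond 8.5 mm while its end is on the pin's head, within 5 mm of its centre, and the punch leans less than 0.12 rad (value of joint punch_tip above 0.0085 m and horizontal distance between punch_tip_end and pin_head below 0.005 m and distance between punch_tip_end and pin_head below 0.007 m and angle between punch_grip's own z axis and vertical below 0.12 rad), for 0.05 s.
At the end, for the whole second after the job is handed in: The pin is driven in to within 1 mm of flush, and the punch hangs free in its stand again, plunger out, collar flat on the top plate (within 3 mm in height, 8 mm of the hole's centre sideways, leaning less than 0.08 rad) (value of joint pin above 0.003 m and horizontal distance between punch_grip and stand_seat below 0.008 m and z of punch_grip in the frame of stand_seat between 0.026 and 0.032 m and angle between punch_grip's own z axis and vertical below 0.08 rad and value of joint punch_tip below 0.002 m); the robot touches nothing.
It fails at once if a bystander (hand stamp, glue bottle, wooden box, eraser) is pushed more than 30 mm (distance of any of rubber_stamp, glue_mid, pill_box, eraser from where it was at the start of the episode above 0.03 m).
It also fails if it takes over 58 s, if anything falls off the work surface, if the arm or the gripper's body presses on something with over 40 N, if the wrist force passes 120 N, or if a joint passes its speed limit or range.

ROBOT

A 6-joint arm with a two-finger parallel gripper is mounted at the origin on a cart in front of the work surface, level with it; the furniture and walls round the work are solid. World frame = base frame: x ahead of the robot, y to its left, z up, the work surface at z = 0. Lengths are in m, angles in rad, forces in N, time in s.
With the tool pointing down it reaches from about 0.375 to 0.975 m from the base axis. Payload 3.8 kg.
Tool frame: the origin (TCP) lies between the finger pads; the fingertips stand tip_extent ahead of it and the grasp point (between the pads) lies 2 mm behind it (tip_extent is the distance from the TCP to the fingertips, in m); x points along the fingers, z is the direction in which the jaws open and shut, and the axes are right-handed (so a half turn about x gives the same grasp; the last joint's range is limited). The gripper opens to 85 mm and grips with 20 to 120 N. Pads are 22 mm wide; open, the fingers measure 114 mm over their backs; the gripper's body (76 mm by 85 mm) begins 54 mm behind the grasp point. The pads swing forward as they close: fully open they stand 13 mm farther back than shut.
Start: joints at [1.132, 0.264, 1.604, -0, 1.274, -0.037], TCP at [0.264, 0.621, 0.248] pointing down, gripper open.
Joint ranges: [-2.63, 2.63], [-0.94, 2.18], [0.31, 2.57], [-1.31, 4.45], [0, 2.66], [-2.55, 2.55]. Speed limits (rad/s): [2.57, 2.57, 3.14, 3.14, 3.14, 3.14].

INTERFACE

Orientations are given as a rotation vector (axis times angle).
In Python, from rig import get_obs, get_image, sign_off, tip_extent gives the robot as it stands.
- The arm moves only by the shell command python3 -m handwheel 'ROWS'. ROWS is JSON, a list of rows, each an object of numbers: "x", "y", "z": the shift along the tool's x, y, z in units of 0.2 m (1.0 is 0.2 m); "ax", "ay", "az": the turn, a rotation vector about the tool's x, y, z in units of 180 degrees (1.0 is 180 degrees); "hand": the opening, from 0 (shut) to 1 (fully open). In form: [{"x": .., "y": .., "z": .., "ax": .., "ay": .., "az": .., "hand": ..}, ...]. A call has 1 to 12 rows; each row shifts and turns the commanded pose from where the row before left it, along the tool's axes as they then stand; what a row does not reach is not made up. A row lasts 1/8 s, in which the tool goes at most 62.5 mm and 10.7 degrees, less where a joint would pass 70% of its speed; a pose out of reach is approached as far as the arm can. A call with a number of a shift or a turn outside -1 to 1 is refused whole. A call with a gripper value outside its range is refused whole. The fingers move at their own pace and stop on an object; the grip force is fixed at half the most. Time passes only in rows, so rows that do not move let the fingers close. It gives the time, the measured TCP pose, the force and the opening at its end, in the units of the state.
- get_obs(): the state, without advancing time (a new reading comes with each control period).
- get_image(name): name is "side" or "top" or "wrist"; returns a dict with "image" (480x640x3 uint8, red, green, blue), "range_z" (480x640 float32, m along the optical axis (not along the pixel's ray), 0 where there is no reading), "fovy" (degrees; the focal length in pixels is half the picture's height over the tangent of half this angle, whatever the lens; pixels are square), "cx", "cy" (the principal point, pixels), "world_from_camera" (4x4, takes a point from camera to world coordinates). Camera axes: x right, y up, looking along -z (the intrinsics and any distortion apply to the point x, -y, -z); pixel columns grow to the right and rows downward; lengths in m; the calibration is good to about 2 mm. A picture is of the moment at which its call begins.
- sign_off(): hands the job in, once; it reports no verdict.
The state is a dict: "time": time; "qpos": joint angles; "joint_vel": joint speeds; "joint_efforts": joint torques, N m; "tcp_pos": TCP position; "eef_rot": TCP orientation; "wrist_force": force on the tool from outside, world axes, zero at the start; "ft_torque": the same for the moment, N m; "opening": finger opening in m.
Only numpy, scipy, OpenCV 4.12 (cv2) and the standard library are available. Lean on these libraries where they do the work, as an engineer would, in place of code of your own. Each camera call takes 0.05 s, during which the arm holds its last target.

## Working session

There is one attempt and no reset: what is moved stays moved. The work goes in short steps, Python scripts to look and compute and a shell command to move; the robot and the scene stay as the last step left them, time stands still between calls to the robot, and variables do not carry over. Pictures are saved under pics/ and viewed, and the job is handed in when it is done.

```bash
ls; mkdir -p pics; cat > h.py <<'E'
import numpy as np, cv2
from rig import get_obs,get_image,tip_extent
def cap(n,tag):
    d=get_image(n); cv2.imwrite(f'pics/{tag}.png',d['image'][:,:,::-1]); np.savez(f'pics/{tag}.npz',**{k:np.array(v) for k,v in d.items()}); return d
def load(tag): return dict(np.load(f'pics/{tag}.npz'))
def ray(d,u,v):
    f=240/np.tan(np.radians(float(d['fovy']))/2); T=d['world_from_camera']
    r=T[:3,:3]@np.array([(u-d['cx'])/f,-(v-d['cy'])/f,-1.]); return T[:3,3],r
def onz(d,u,v,z):
    o,r=ray(d,u,v); return o+r*(z-o[2])/r[2]
def cloud(d):
    f=240/np.tan(np.radians(float(d['fovy']))/2); v,u=np.mgrid[:480,:640]; Z=d['range_z']
    P=np.stack([(u-d['cx'])/f*Z,-(v-d['cy'])/f*Z,-Z],-1); T=d['world_from_camera']
    return P@T[:3,:3].T+T[:3,3]
E
python3 - <<'E'
from h import *
print(get_obs(), tip_extent)
for n in('side','top','wrist'):
    d=cap(n,n+'0'); print(n,d['fovy'],d['cx'],d['cy'],d['world_from_camera'].round(3).tolist(),{k for k in d})
E
```

```text
pics
{'time': 0.0, 'qpos': array([ 1.13206658e+00,  2.64747122e-01,  1.60538914e+00,  9.63387115e-06,
        1.27368666e+00, -3.68766845e-02]), 'joint_vel': array([ 1.04637628e-03, -4.12043895e-04, -1.11703246e-03, -1.16370100e-03,
       -1.07930804e-03, -8.47042295e-05]), 'joint_efforts': array([ 1.82882254e-04, -5.15091920e+01, -3.67327166e+01,  2.57983438e-04,
        1.26621936e-02,  1.58840322e-05]), 'tcp_pos': array([0.26369758, 0.62060417, 0.24695786]), 'eef_rot': array([-0.90949914,  1.37488208,  0.90760007]), 'wrist_force': array([-1.32488741, -0.44841056,  0.38375001]), 'ft_torque': array([0.07823824, 0.06084601, 0.01255222]), 'opening': 0.08539072489949688} 0.017
side 50.7042202959954 318.50852734110936 239.88432749688354 [[-0.999, -0.007, -0.049, 0.468], [-0.043, -0.383, 0.923, 0.988], [-0.025, 0.924, 0.382, 0.455], [0.0, 0.0, 0.0, 1.0]] {'world_from_camera', 'fovy', 'range_z', 'cx', 'cy', 'image'}
top 49.79579003296292 310.7480902531034 245.23629192422874 [[-0.018, 0.985, -0.172, 0.371], [-0.999, -0.023, -0.027, 0.103], [-0.031, 0.172, 0.985, 0.96], [0.0, 0.0, 0.0, 1.0]] {'world_from_camera', 'fovy', 'range_z', 'cx', 'cy', 'image'}
wrist 70.5885993958005 322.36200662895584 234.55158333917743 [[0.393, -0.884, -0.253, 0.199], [0.92, 0.377, 0.111, 0.648], [-0.003, -0.276, 0.961, 0.373], [0.0, 0.0, 0.0, 1.0]] {'world_from_camera', 'fovy', 'range_z', 'cx', 'cy', 'image'}
```

View pics/side0.png

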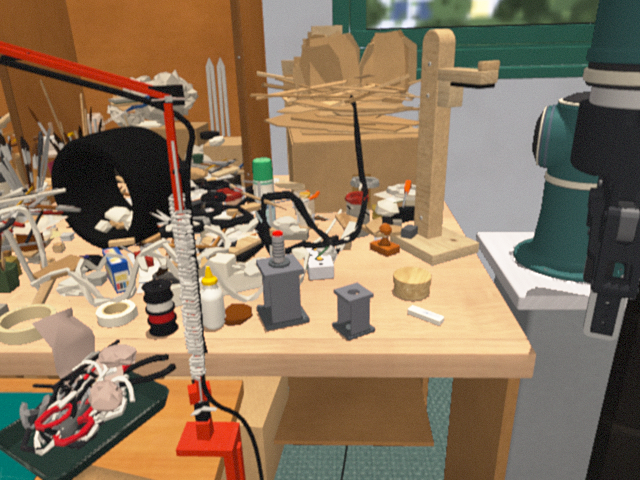

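View pics/top0.png

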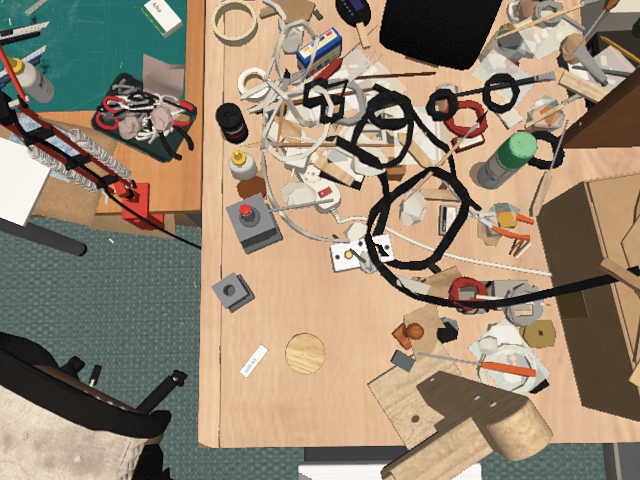

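View pics/wrist0.png

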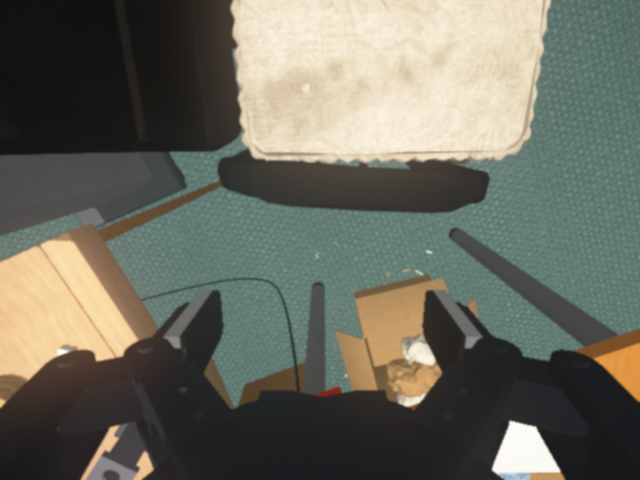

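Side view: the large stand holding the punch is at (282,290), and a small empty look-alike stand is at (353,310). In the top view they are at (252,222) and (232,292). The larger one, with the punch, fits. The light block at top (362,253) looks like the fixture. I'll enlarge both to confirm.

```bash
python3 - <<'E'
from h import *
d=load('top0'); P=cloud(d)
c=lambda im,x,y,w,h,s: cv2.resize(im[y:y+h,x:x+w,::-1],None,fx=s,fy=s,interpolation=cv2.INTER_CUBIC)
cv2.imwrite('pics/ctop.png',c(d['image'],200,170,200,145,4))
s=load('side0'); cv2.imwrite('pics/cside.png',c(s['image'],190,215,190,130,4))
for (u,v) in [(246,211),(265,240),(252,222),(232,292),(349,254),(340,240),(375,255),(305,355),(255,360),(412,333),(238,157)]: print((u,v),P[v,u].round(3))
E
```

```text
(246, 211) [0.569 0.228 0.158]
(265, 240) [0.549 0.215 0.007]
(252, 222) [0.562 0.225 0.108]
(232, 292) [0.453 0.277 0.005]
(349, 254) [0.515 0.06  0.033]
(340, 240) [0.541 0.075 0.036]
(375, 255) [0.509 0.015 0.053]
(305, 355) [0.338 0.142 0.037]
(255, 360) [0.33  0.233 0.013]
(412, 333) [ 0.372 -0.042  0.061]
(238, 157) [0.683 0.252 0.095]
```

View pics/ctop.png

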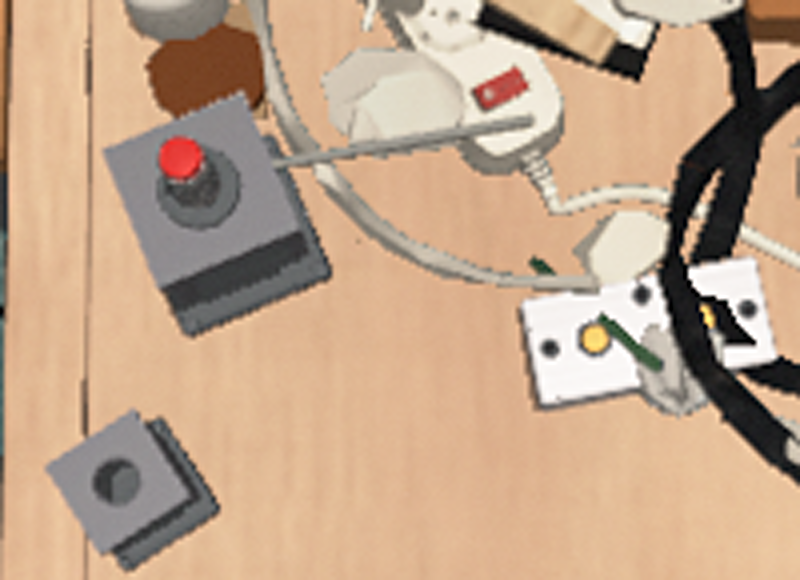

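View pics/cside.png

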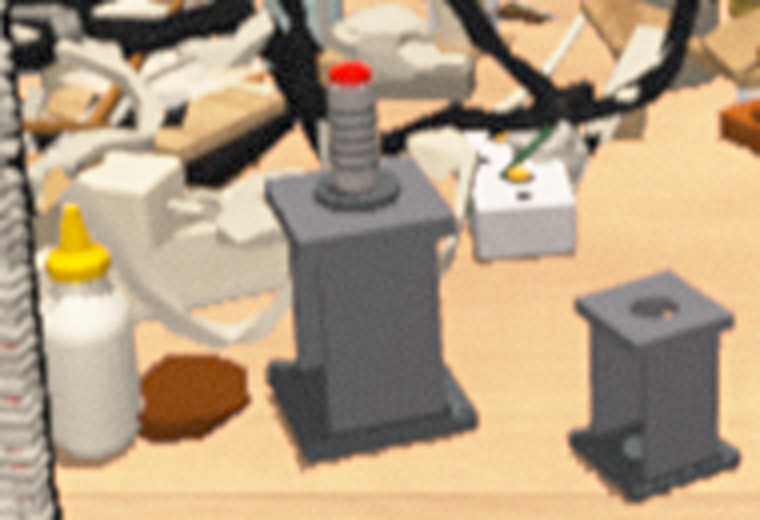

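The top crop confirms the larger stand with the red-capped punch at full-frame (252,220). Two brass pins sit on the white block, at (349,254) and about (377,249), the second partly behind the black cable. Next I'll measure which pin is proud, the punch axis and the clutter heights.

```bash
python3 - <<'E'
from h import *
d=load('top0'); P=cloud(d); im=d['image']; hsv=cv2.cvtColor(im,cv2.COLOR_RGB2HSV)
# punch cap
def blobs(mask,x0,y0,x1,y1,amin=4):
    m=np.zeros_like(mask); m[y0:y1,x0:x1]=mask[y0:y1,x0:x1]
    n,l,s,c=cv2.connectedComponentsWithStats(m.astype(np.uint8)); return [(c[i],s[i,4],l==i) for i in range(1,n) if s[i,4]>=amin]
red=cv2.inRange(hsv,(0,150,120),(6,255,255))|cv2.inRange(hsv,(174,150,120),(180,255,255))
for c,a,m in blobs(red,200,170,300,260): print('red',c,a,onz(d,*c,.158),np.median(P[m],0))
yel=cv2.inRange(hsv,(17,120,120),(30,255,255))
for c,a,m in blobs(yel,330,230,400,275): print('pin',c,a,onz(d,*c,.034),np.median(P[m],0),P[m][:,2].round(4))
w=cv2.inRange(hsv,(0,0,215),(180,30,255))
for c,a,m in blobs(w,328,232,396,275,50): 
    print('block',c,a,np.median(P[m],0)); 
top=(abs(P[...,2]-.1)<.005); 
for c,a,m in blobs(top,215,180,290,260,100):
    r=cv2.minAreaRect(P[m][:,:2].astype(np.float32)); print('plate',a,r)
s=load('side0'); Q=cloud(s); hs=cv2.cvtColor(s['image'],cv2.COLOR_RGB2HSV)
yel=cv2.inRange(hs,(17,120,120),(30,255,255))
for c,a,m in blobs(yel,300,240,345,275,3): print('sidepin',c,a,onz(s,*c,.034),Q[m][:,2].round(4))
# heights map around block
mm=(P[...,0]>.40)&(P[...,0]<.70)&(P[...,1]>-.1)&(P[...,1]<.3)
H=np.zeros((30,40));
for x,y,z in P[mm]:
    i=int((.70-x)/.01);j=int((.3-y)/.01); H[i,j]=max(H[i,j],z)
for i in range(0,30): print('%.2f '%(.70-i*.01)+' '.join('%3d'%(1000*h) for h in H[i]))
E
```

```text
red [244.66666667 209.1954023 ] 87 [0.57211644 0.23002388 0.158     ] [0.57236722 0.22973948 0.15703844]
pin [376.61538462 248.53846154] 13 [0.52396605 0.00956213 0.034     ] [0.52418656 0.00888423 0.03009445] [0.0322 0.0305 0.0289 0.0353 0.0301 0.0311 0.0277 0.0299 0.03   0.0282
 0.0324 0.0284 0.0305]
pin [348.24242424 254.36363636] 33 [0.51446826 0.06112352 0.034     ] [0.51487283 0.06146684 0.03394974] [0.0347 0.0368 0.0348 0.033  0.0357 0.0346 0.0341 0.0319 0.0338 0.0338
 0.0318 0.0326 0.0349 0.033  0.036  0.033  0.0352 0.034  0.0359 0.0326
 0.0339 0.0345 0.0349 0.0308 0.0297 0.0336 0.0357 0.036  0.0338 0.0326
 0.0345 0.033  0.0314]
block [348.0398293  251.58890469] 703 [0.52271979 0.05998405 0.02996996]
block [384.00754717 245.85283019] 265 [ 0.53454746 -0.00523118  0.02956841]
plate 1146 ((0.5726507306098938, 0.23107527196407318), (0.06690634042024612, 0.06630321592092514), 21.712291717529297)
sidepin [315.  248.5] 4 [0.52697497 0.01833854 0.034     ] [0.0303 0.031  0.0294 0.0297]
sidepin [318.85714286 258.07142857] 14 [0.51687579 0.0665785  0.034     ] [0.0339 0.034  0.0338 0.
[... 4326 characters left out ...]
   2   3  40  49  53  57  62  61  53  55
0.44  67  74  73  73  72  69   6   3   3   3   3   5   3   3   3   2   4   2   5   3   3   4   3   2   3   3   3   3   3   3   4   1   3  37  48  60  69  78  72 102
0.43   3  73  73  71   8   5   6   3   3   3   3   5   2   2   3   4   3   3   2   3   4   2   3   4   3   3   3   3   2   3   1   3   3   2   2  47  65  79  90 100
0.42   3   8  10   2   2   3   2   3   2   3   3   3   4   2   4   4   1   2   3   2   2   5   3   3   5   3   3   4   3   4   3   4   3   4   3  55  59  59  82  97
0.41   3   1   1   3   5   2   2   3   3   2   2   2   2   3   3   2   3   4   3   2   6   2   3   2   3   5   2   2   4   3   3   3  49  54  56  58  58  61  61  47
```

The proud pin is the one at top (348,254): depth puts it at 0.034, against 0.030 for the other. I'll check for tall obstacles before travelling.

```bash
python3 - <<'E'
from h import *
H=np.zeros((24,26))
for t in('top0','side0'):
    P=cloud(load(t)); Z=load(t)['range_z']
    m=(Z>0.25)&(P[...,2]<.75)
    for x,y,z in P[m]:
        i=int(np.floor((.95-x)/.05));j=int(np.floor((.75-y)/.05))
        if 0<=i<24 and 0<=j<26: H[i,j]=max(H[i,j],z)
print('      '+' '.join('%3d'%(75-5*j) for j in range(26)))
for i in range(24): print('%5.2f '%(.95-i*.05)+' '.join('%3d'%(100*h) for h in H[i]))
from scipy.spatial.transform import Rotation as R
o=get_obs();print(R.from_rotvec(o['eef_rot']).as_matrix().round(3))
E
```

```text
75  70  65  60  55  50  45  40  35  30  25  20  15  10   5   0  -5 -10 -15 -20 -25 -30 -35 -40 -45 -50
 0.95   0   5   0   0   0   0   0   0   0   2   1   6   7   6  16  24  25  26  26  11  11  11  13  13  13  17
 0.90   0  10   0   0   3   3  10  10   0   2   4   5   7   6  15  21  23  24  24  11  10  12  12  13  16  17
 0.85   0   0   0   0   3   4   8   8   0   2  10  11  12  12  11   9  16  19  20  11  10  14  13  10  16  17
 0.80   0   0   0  44  45  44   5   5   0  10  10  12  12  12  12  12  12  12  11  11   9  11  13   9  10  14
 0.75   0   0   0  44  44  44   1   1   0   8  10  11  12  12  12  12  12  12  11  11   8  52  52  53  53  53
 0.70   0   0   0   0  42  42  40   0   0  10  11  11  11  11  11  11  11  11  17  17   9   9  30  32  33  34
 0.65   0   0   0   0  41  41  40   0   0  10  10   6   7   8  10  11  12  12  17  17   9  30  30  32  34  33
 0.60   0   0   0   0   0   0   0   0   0  10  16  10   7   4   5  11   8  11   9  10  19  30  31  42  43  44
 0.55   0   0   0   0   0   0   0   0   0  10  10   1   2   4   5   3   2   6   8   8  27  31  32  43  43  44
 0.50  
[... 1015 characters left out ...]
0   0   0   0   0   0   1  21  33  33   1   0   0   0   0   0   0   0   0   0
-0.00   0   0   0   0   0   0   0   0   0   0   0   0   0   7   0   0   0   0   0   0   0   0   0   0   0   0
-0.05   0   0   0   0   0   0   0   0   0   0   0   0   0   1   1   0   0   0   0   0   0   0   0   0   0   0
-0.10   0   0   0   0   0   0   0   0   0   0   0   0   0   0   0   0   0   0   0   0   0   0   0   0   0   0
-0.15   0   0   0   0   0   0   0   0   0   0   0   0   0   0   0   0   0   0   0   0   0   0   0   0   0   0
-0.20   0   0   0   0   0   0   0   0   0   0   0   0   0   0   0   0   0   0   0   0   0   0   0   0   0   0
[[-0.001 -0.92   0.391]
 [-0.002  0.391  0.92 ]
 [-1.     0.    -0.002]]
```

```bash
python3 - <<'E'
from h import *
for t in('top0','side0'):
    P=cloud(load(t)); Z=load(t)['range_z']
    H=np.zeros((24,20))
    m=(Z>0.2)&(P[...,2]<.9)
    for x,y,z in P[m]:
        i=int(np.floor((.5-x)/.02));j=int(np.floor((.20-y)/.02))
        if 0<=i<24 and 0<=j<20: H[i,j]=max(H[i,j],z)
    print(t+' '.join('%3d'%(20-2*j) for j in range(20)))
    for i in range(24): print('%5.2f '%(.5-i*.02)+' '.join('%3d'%(100*h) for h in H[i]))
E
```

```text
top0 20  18  16  14  12  10   8   6   4   2   0  -2  -4  -6  -8 -10 -12 -14 -16 -18
 0.50   0   0   0   0   0   3   3   3   4   5   4   2   1   1   2   6   6   0   1   1
 0.48   0   0   0   0   0   0   0   0   1   4   4   4   5   5   5  10  10   0   0   0
 0.46   0   0   0   0   0   0   0   0   0   0   4   4   5   6   5  10  10  10   6   7
 0.44   0   0   0   0   0   0   0   0   0   0   0   3   6   7  10  11  12  12  12  14
 0.42   0   0   0   0   0   0   0   0   0   0   0   5   5   6   9  11  11  12  12  13
 0.40   0   0   0   0   0   0   0   0   0   0   0   5   6   6   6   5   4   0   9  12
 0.38   0   3   4   3   3   0   0   0   0   0   1   6   6   5   5   5   5  11  11   9
 0.36   0   4   4   4   4   0   0   0   0   0   6   6  11   5   5   5  11  11  11  10
 0.34   0   4   3   4   4   0   0   0   0   0   6   6  11  11  11  11  11  11  11   9
 0.32   0   3   3   4   3   0   0   0   0   2   6   6   3  45  45   2  10  11  11  11
 0.30   0   0   0   0   0   0   0   0   2   3   3   3  45  45  45  44  10  10   9  10
 0.28   0   0   0   0   0   0   0   0   2   3  38  38  44  45  45  44 
[... 2496 characters left out ...]
   0   0   0
 0.18   0   0   0   0   0   0   0   0   0   0   0   2   0   0   0   0   0   0   0   0
 0.16   0   0   0   0   0   0   0   0   0   0   0   0   0   0   0   0   0   0   0   0
 0.14   0   0   0   0   0   0   0   0   0   0   0   0   0   0   0   0   0   0   0   0
 0.12   0   0   0   0   0   0   0   0   0  26  25   1   0   0   0   0   0   0   0   0
 0.10   0   0   0   0   0   0   1   1  28  30  30  30   1   0   0   0   0   0   0   0
 0.08   0   0   0   0   0   1   1  25  31  32  32  31  30   1   0   0   0   0   0   0
 0.06   0   0   0   0   0   1   4  32  33  33  33  33   1   1   1   0   0   0   0   0
 0.04   0   0   0   0   1   1  20  20  33  33  33   0   0   0   0   0   0   0   0   0
```

```bash
python3 -m handwheel '[{"x":-0.03,"y":-0.2,"z":-0.109,"hand":1},{"x":-0.03,"y":-0.22,"z":-0.12,"hand":1},{"x":-0.03,"y":-0.22,"z":-0.12,"hand":1},{"x":-0.025,"y":-0.22,"z":-0.12,"hand":1},{"y":-0.22,"z":-0.12,"hand":1},{"y":-0.22,"z":-0.12,"hand":1},{"y":-0.22,"z":-0.12,"hand":1},{"y":-0.22,"z":-0.12,"hand":1},{"y":-0.22,"z":-0.12,"hand":1},{"y":-0.2225,"z":-0.124,"hand":1},{"hand":1}]'
python3 - <<'E'
from h import *
for n in('top','wrist'): cap(n,n+'1')
print(get_obs()['qpos'])
E
```

```text
[ 1.13215195e+00  2.64346057e-01  1.60467870e+00 -4.29246681e-06
  1.27368707e+00 -3.69207975e-02]schema error: expected keys x, y, z, ax, ay, az, hand
```

View pics/wrist1.png

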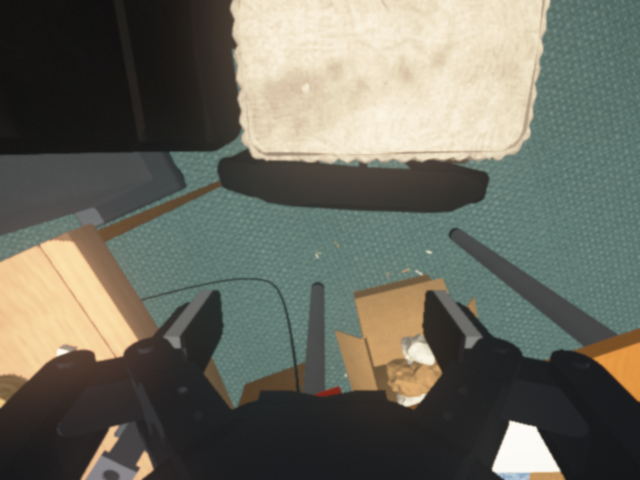

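View pics/top1.png

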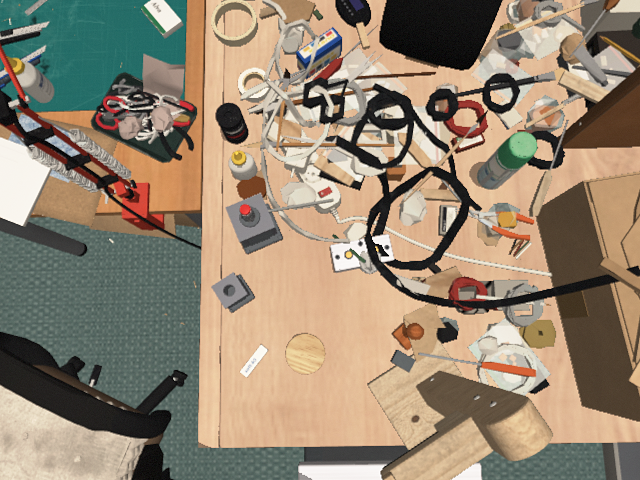

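The arm did not move because every row needs all seven keys; both views match the first ones. I'll repeat it with complete rows.

```bash
python3 -m handwheel '[{"x":-0.03,"y":-0.2,"z":-0.109,"ax":0,"ay":0,"az":0,"hand":1},{"x":-0.03,"y":-0.22,"z":-0.12,"ax":0,"ay":0,"az":0,"hand":1},{"x":-0.03,"y":-0.22,"z":-0.12,"ax":0,"ay":0,"az":0,"hand":1},{"x":-0.025,"y":-0.22,"z":-0.12,"ax":0,"ay":0,"az":0,"hand":1},{"x":0,"y":-0.22,"z":-0.12,"ax":0,"ay":0,"az":0,"hand":1},{"x":0,"y":-0.22,"z":-0.12,"ax":0,"ay":0,"az":0,"hand":1},{"x":0,"y":-0.22,"z":-0.12,"ax":0,"ay":0,"az":0,"hand":1},{"x":0,"y":-0.22,"z":-0.12,"ax":0,"ay":0,"az":0,"hand":1},{"x":0,"y":-0.22,"z":-0.12,"ax":0,"ay":0,"az":0,"hand":1},{"x":0,"y":-0.2225,"z":-0.124,"ax":0,"ay":0,"az":0,"hand":1},{"x":0,"y":0,"z":0,"ax":0,"ay":0,"az":0,"hand":1}]'
python3 - <<'E'
from h import *
for n in('top','wrist'): cap(n,n+'2')
print(get_obs()['qpos'])
E
```

```text
time: 1.62
tcp_pos: [0.5742, 0.2279, 0.271]
eef_rot: [-0.906, 1.375, 0.904]
wrist_force: [0.3, 0.8, 0.2]
opening: 0.0855
[ 3.42234258e-01  1.42606732e-01  1.70647497e+00  5.96275411e-04
  1.29314644e+00 -8.25348856e-01]
```

View pics/wrist2.png

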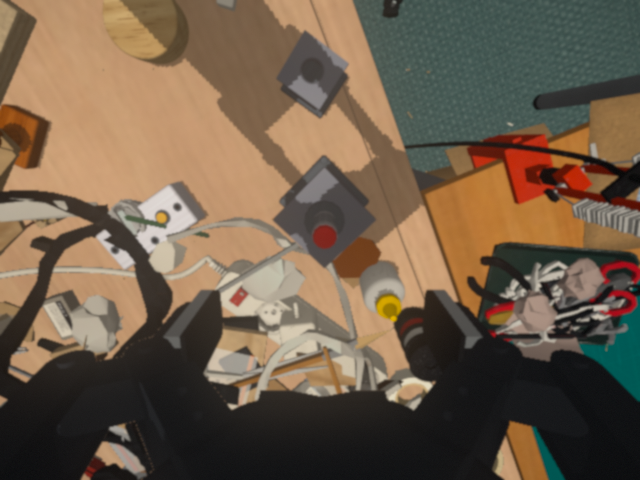

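View pics/top2.png

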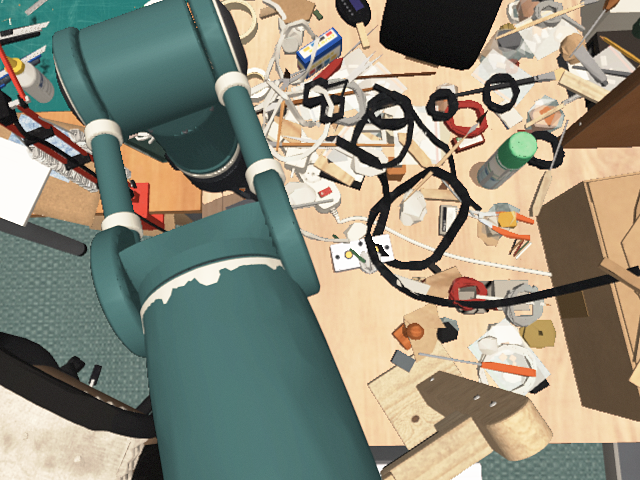

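Wrist view: red cap at (324,236), proud pin at (161,216), flush pin near (123,244) under the cable. In the top view the forearm covers the stand. I'll refine positions with the wrist camera and check the forearm's height.

```bash
python3 - <<'E'
from h import *
from scipy.spatial.transform import Rotation as R
d=load('wrist2'); P=cloud(d); hsv=cv2.cvtColor(d['image'],cv2.COLOR_RGB2HSV)
def blobs(mask,x0,y0,x1,y1,amin=4):
    m=np.zeros_like(mask); m[y0:y1,x0:x1]=mask[y0:y1,x0:x1]
    n,l,s,c=cv2.connectedComponentsWithStats(m.astype(np.uint8)); return [(c[i],s[i,4],l==i) for i in range(1,n) if s[i,4]>=amin]
red=cv2.inRange(hsv,(0,120,80),(8,255,255))|cv2.inRange(hsv,(172,120,80),(180,255,255))
for c,a,m in blobs(red,290,210,350,270,30): print('red',c,a,onz(d,*c,.158),np.median(P[m],0))
yel=cv2.inRange(hsv,(17,120,100),(30,255,255))
for c,a,m in blobs(yel,90,190,200,270): print('pin',c,a,onz(d,*c,.034),np.median(P[m],0))
m=(abs(P[...,2]-.1)<.004)
for c,a,mm in blobs(m.astype(np.uint8),260,150,390,280,100): print('plate',a,cv2.minAreaRect(P[mm][:,:2].astype(np.float32)))
m=(abs(P[...,2]-.106)<.002)&(np.hypot(P[...,0]-.5725,P[...,1]-.2305)<.022); 
print('collar',m.sum(),P[m].mean(0),cv2.minEnclosingCircle(P[m][:,:2].astype(np.float32)))
im=d['image'][170:270,80:220,::-1]; cv2.imwrite('pics/cw.png',cv2.resize(im,None,fx=5,fy=5,interpolation=cv2.INTER_CUBIC))
T=load('top2'); Q=cloud(T)
for u,v in[(200,235),(200,290),(230,340),(260,400),(260,460),(150,60)]: print((u,v),Q[v,u].round(3))
o=get_obs(); print(o['tcp_pos'],R.from_rotvec(o['eef_rot']).as_matrix().round(4))
E
```

```text
red [324.28832952 236.44851259] 437 [0.57364911 0.23001199 0.158     ] [0.57364045 0.22996995 0.15746308]
pin [161.25510204 217.3877551 ] 98 [0.51641133 0.06029667 0.034     ] [0.51629741 0.06058049 0.0342909 ]
plate 3872 ((0.5751063227653503, 0.22927898168563843), (0.06641067564487457, 0.06647150963544846), 21.876850128173828)
collar 606 [0.56956355 0.2315672  0.1062124 ] ((0.5746939778327942, 0.22954876720905304), 0.017930801957845688)
(200, 235) [0.424 0.169 0.693]
(200, 290) [0.394 0.166 0.703]
(230, 340) [0.369 0.149 0.715]
(260, 400) [0.343 0.133 0.724]
(260, 460) [0.32  0.132 0.733]
(150, 60) [0.558 0.22  0.637]
[0.57241212 0.23055759 0.27101728] [[-8.000e-04 -9.197e-01  3.925e-01]
 [ 3.000e-04  3.925e-01  9.197e-01]
 [-1.000e+00  9.000e-04 -0.000e+00]]
```

View pics/cw.png

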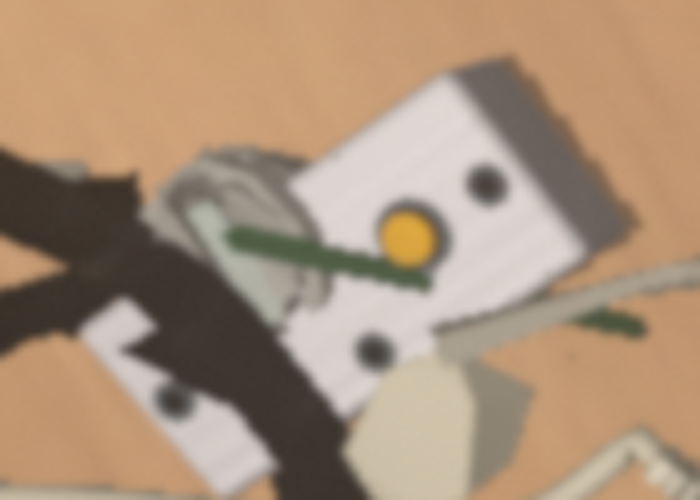

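Two wrist estimates of the punch axis, from the cap and the collar, agree at about (0.574, 0.230). The collar top reads 0.106, as it should. Descending to a TCP height of 0.125, then closing.

```bash
python3 -m handwheel '[{"x":0.2,"y":-0.009,"z":0,"ax":0,"ay":0,"az":0,"hand":1},{"x":0.22,"y":0,"z":0,"ax":0,"ay":0,"az":0,"hand":1},{"x":0.18,"y":0,"z":0,"ax":0,"ay":0,"az":0,"hand":1},{"x":0.09,"y":0,"z":0,"ax":0,"ay":0,"az":0,"hand":1},{"x":0.04,"y":0,"z":0,"ax":0,"ay":0,"az":0,"hand":1},{"x":0,"y":0,"z":0,"ax":0,"ay":0,"az":0,"hand":1},{"x":0,"y":0,"z":0,"ax":0,"ay":0,"az":0,"hand":1}]'
python3 - <<'E'
from h import *
cap('side','side3'); d=cap('wrist','wrist3'); o=get_obs(); print(o['tcp_pos'],o['eef_rot'],o['wrist_force'])
i=load('side3')['image'][180:340,200:400,::-1]; cv2.imwrite('pics/cs3.png',cv2.resize(i,None,fx=4,fy=3.7,interpolation=cv2.INTER_CUBIC))
E
```

```text
time: 2.6
tcp_pos: [0.5752, 0.2308, 0.1271]
eef_rot: [-0.909, 1.37, 0.907]
wrist_force: [-1.0, 0.0, 0.3]
opening: 0.0854
[0.5750991  0.23057816 0.12693127] [-0.90845402  1.37022265  0.90740701] [ 0.51717321 -0.07087463 -0.3940945 ]
```

View pics/cs3.png

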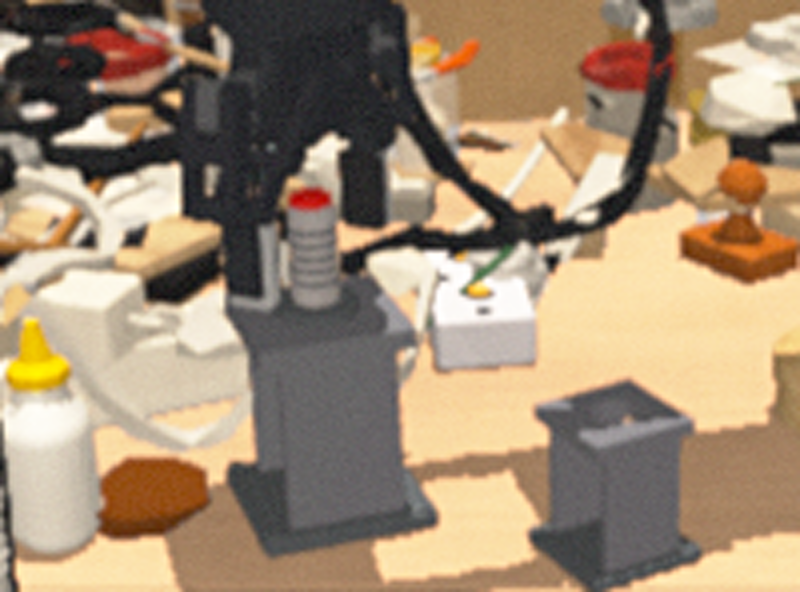

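View pics/wrist3.png

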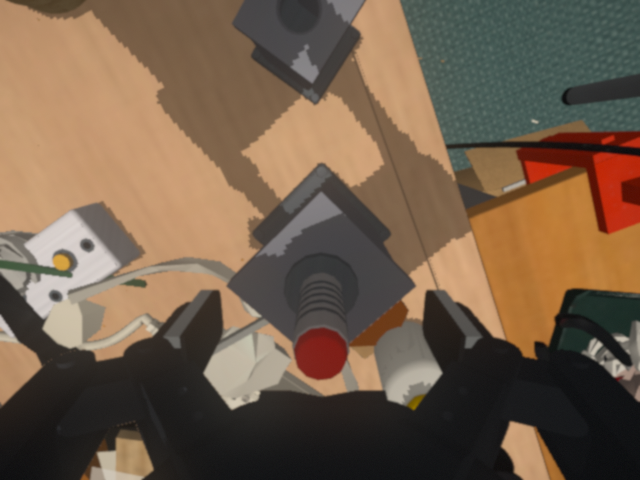

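The fingers straddle the barrel, seen in the wrist view between (200,330) and (450,330), and nothing is touched. I'll drop 2 mm and close.

```bash
python3 -m handwheel '[{"x":0.011,"y":0,"z":0,"ax":0,"ay":0,"az":0,"hand":0.4},{"x":0,"y":0,"z":0,"ax":0,"ay":0,"az":0,"hand":0},{"x":0,"y":0,"z":0,"ax":0,"ay":0,"az":0,"hand":0},{"x":0,"y":0,"z":0,"ax":0,"ay":0,"az":0,"hand":0},{"x":0,"y":0,"z":0,"ax":0,"ay":0,"az":0,"hand":0},{"x":0,"y":0,"z":0,"ax":0,"ay":0,"az":0,"hand":0},{"x":0,"y":0,"z":0,"ax":0,"ay":0,"az":0,"hand":0}]'
python3 - <<'E'
from h import *
cap('side','side4'); d=cap('wrist','wrist4'); o=get_obs(); print(o['tcp_pos'],o['eef_rot'],o['wrist_force'],o['opening'])
i=load('side4')['image'][200:320,220:340,::-1]; cv2.imwrite('pics/cs4.png',cv2.resize(i,None,fx=5,fy=5,interpolation=cv2.INTER_CUBIC))
E
```

```text
time: 3.58
tcp_pos: [0.5743, 0.2303, 0.1234]
eef_rot: [-0.908, 1.372, 0.908]
wrist_force: [-0.3, 1.0, 2.7]
opening: 0.0187
[0.57430324 0.23035736 0.12337516] [-0.90839811  1.37227356  0.90818038] [ 0.51182782 -0.08282113  3.06375283] 0.018445892516535188
```

View pics/cs4.png

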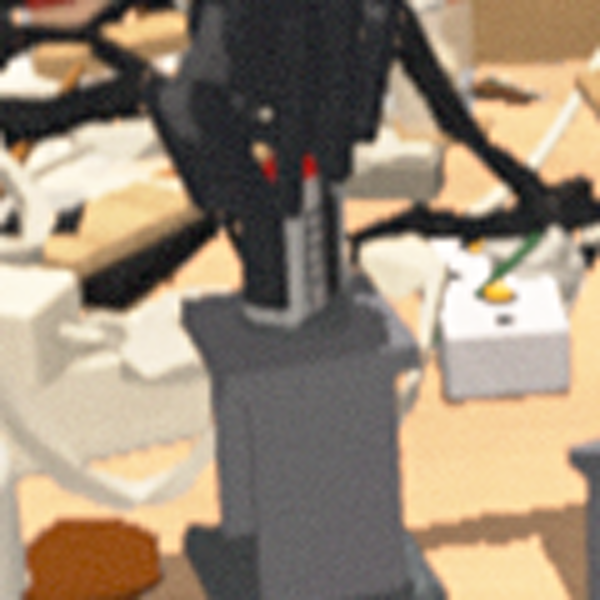

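View pics/wrist4.png

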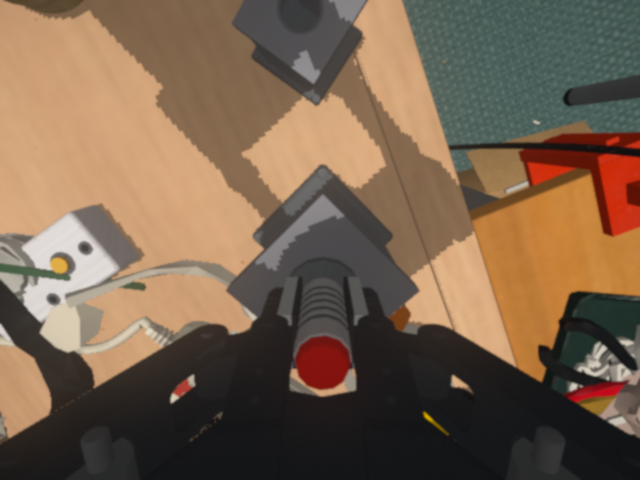

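Gripped: the opening is about 19 mm and 3 N upward shows the tips bearing on the collar. I'll lift straight up and check the hold.

```bash
python3 -m handwheel '[{"x":-0.06,"y":0,"z":0,"ax":0,"ay":0,"az":0,"hand":0},{"x":-0.15,"y":0,"z":0,"ax":0,"ay":0,"az":0,"hand":0},{"x":-0.2,"y":0,"z":0,"ax":0,"ay":0,"az":0,"hand":0},{"x":-0.15,"y":0,"z":0,"ax":0,"ay":0,"az":0,"hand":0},{"x":-0.06,"y":0,"z":0,"ax":0,"ay":0,"az":0,"hand":0},{"x":0,"y":0,"z":0,"ax":0,"ay":0,"az":0,"hand":0}]'
python3 - <<'E'
from h import *
cap('side','side5'); d=cap('wrist','wrist5'); o=get_obs(); print(o['tcp_pos'],o['eef_rot'],o['wrist_force'],o['opening'])
i=load('side5')['image'][140:290,200:400,::-1]; cv2.imwrite('pics/cs5.png',cv2.resize(i,None,fx=4,fy=4,interpolation=cv2.INTER_CUBIC))
E
```

```text
time: 4.42
tcp_pos: [0.5742, 0.2303, 0.2475]
eef_rot: [-0.908, 1.372, 0.908]
wrist_force: [0.1, -0.0, -3.4]
opening: 0.0186
[0.57307755 0.22986554 0.24524841] [-0.9081222   1.37585963  0.90929816] [-0.32870054 -0.43484391 -2.25874755] 0.018842242636146984
```

View pics/cs5.png

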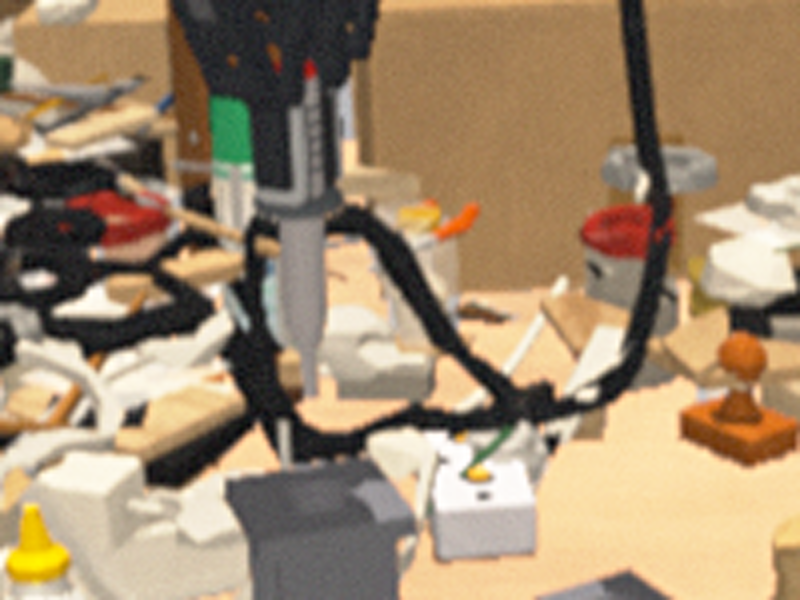

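View pics/wrist5.png

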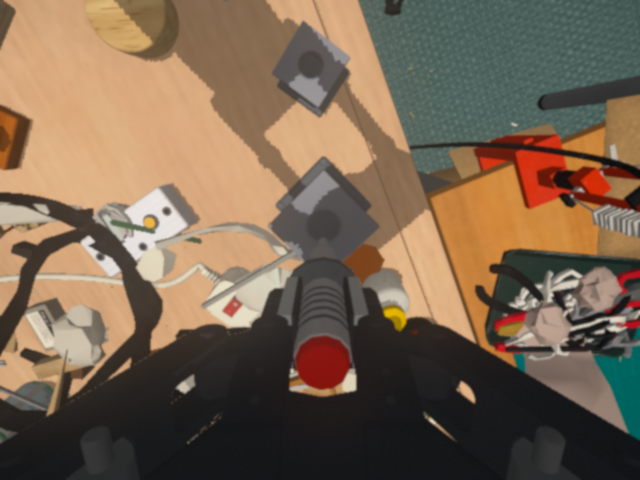

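The punch hangs straight down from the fingers, with its tip at side-image pixel (277,238), clear of the stand. Now I'll move over the pin.

```bash
python3 -m handwheel '[{"x":0,"y":-0.011,"z":-0.1,"ax":0,"ay":0,"az":0,"hand":0},{"x":0,"y":-0.015,"z":-0.2,"ax":0,"ay":0,"az":0,"hand":0},{"x":0,"y":-0.016,"z":-0.25,"ax":0,"ay":0,"az":0,"hand":0},{"x":0.1,"y":-0.015,"z":-0.22,"ax":0,"ay":0,"az":0,"hand":0},{"x":0.1,"y":-0.011,"z":-0.1225,"ax":0,"ay":0,"az":0,"hand":0},{"x":0.04,"y":0,"z":0,"ax":0,"ay":0,"az":0,"hand":0},{"x":0,"y":0,"z":0,"ax":0,"ay":0,"az":0,"hand":0},{"x":0,"y":0,"z":0,"ax":0,"ay":0,"az":0,"hand":0}]'
python3 - <<'E'
from h import *
for n in('side','wrist','top'): cap(n,n+'6')
o=get_obs(); print(o['tcp_pos'],o['eef_rot'],o['wrist_force'],o['opening'])
i=load('side6')['image'][170:290,250:400,::-1]; cv2.imwrite('pics/cs6.png',cv2.resize(i,None,fx=5,fy=5,interpolation=cv2.INTER_CUBIC))
E
```

```text
time: 5.52
tcp_pos: [0.5174, 0.0613, 0.1997]
eef_rot: [-0.909, 1.372, 0.909]
wrist_force: [0.4, 0.4, -1.2]
opening: 0.0185
[0.51751071 0.0613304  0.19988172] [-0.90956019  1.37121828  0.90849366] [ 0.14519659  0.39237473 -1.8530385 ] 0.018677051234261933
```

View pics/cs6.png

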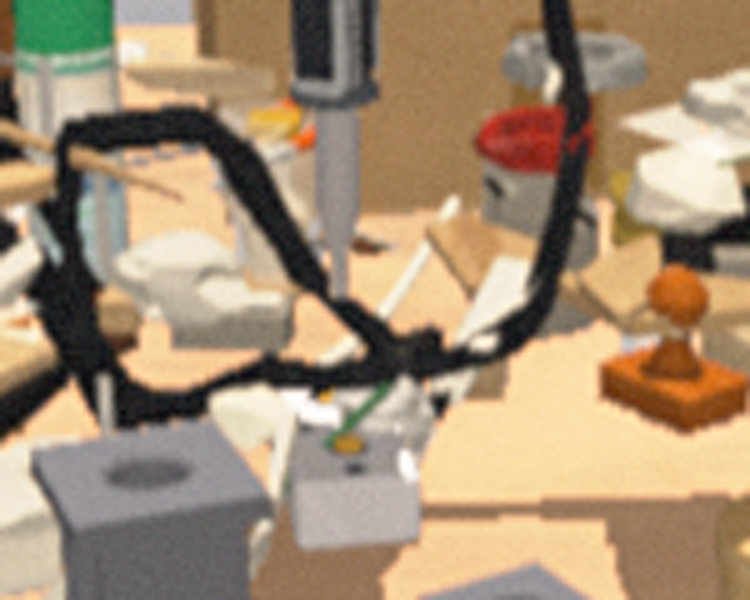

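View pics/wrist6.png

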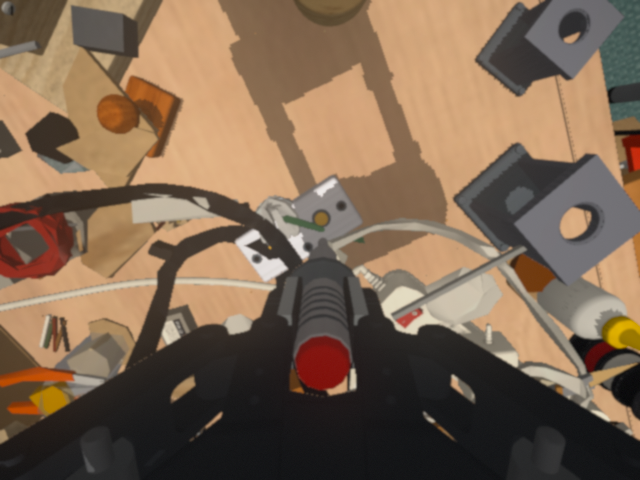

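View pics/top6.png

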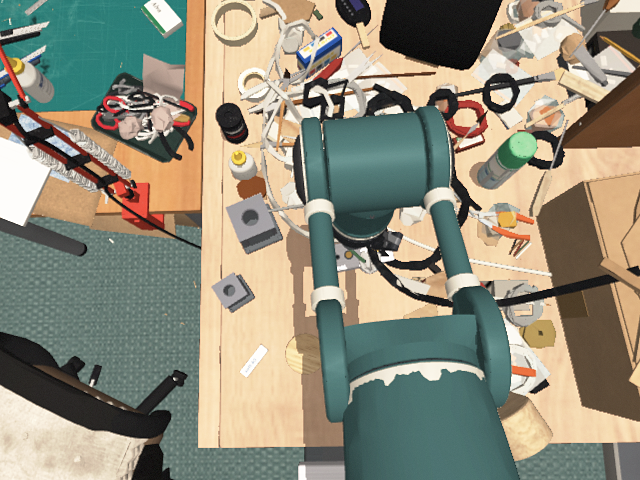

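Side crop: tip at crop (340,293), pin at crop (347,441). Wrist: pin at (321,218), tip at about (322,243). I'll measure the pin, the tip and the stand's hole from these views.

```bash
cat >> h.py <<'E'
def blobs(mask,x0,y0,x1,y1,amin=4):
    m=np.zeros(mask.shape,np.uint8); m[y0:y1,x0:x1]=mask[y0:y1,x0:x1]
    n,l,s,c=cv2.connectedComponentsWithStats(m); return [(c[i],s[i,4],l==i) for i in range(1,n) if s[i,4]>=amin]
def tri(a,pa,b,pb):
    o1,r1=ray(a,*pa);o2,r2=ray(b,*pb); r1/=np.linalg.norm(r1); r2/=np.linalg.norm(r2)
    A=np.stack([r1,-r2],1); t=np.linalg.lstsq(A,o2-o1,rcond=None)[0]; p,q=o1+r1*t[0],o2+r2*t[1]; return (p+q)/2,np.linalg.norm(p-q)
E
python3 - <<'E'
from h import *
w=load('wrist6');s=load('side6');t=load('top6')
P=cloud(w)
hsv=cv2.cvtColor(w['image'],cv2.COLOR_RGB2HSV)
for c,a,m in blobs(cv2.inRange(hsv,(15,110,50),(32,255,255)),300,200,340,235): print('wpin',c,a,onz(w,*c,.034),np.median(P[m],0))
hs=cv2.cvtColor(s['image'],cv2.COLOR_RGB2HSV); Q=cloud(s)
for c,a,m in blobs(cv2.inRange(hs,(15,120,70),(32,255,255)),310,250,330,264): print('spin',c,a,onz(s,*c,.034),np.median(Q[m],0),Q[m].round(4).tolist()[:3])
ht=cv2.cvtColor(t['image'],cv2.COLOR_RGB2HSV)
for c,a,m in blobs(cv2.inRange(ht,(15,110,50),(32,255,255)),335,240,362,268): print('tpin',c,a,onz(t,*c,.034))
# hole centre: pixels within plate not at z=.1
for n,d,x0,y0,x1,y1 in (('w',w,510,150,640,290),('t',t,225,190,280,245)):
    C=cloud(d); m=(abs(C[...,2]-.1)<.004)
    bl=max(blobs(m.astype(np.uint8),x0,y0,x1,y1,100),key=lambda b:b[1])
    mm=bl[2].astype(np.uint8); cs,hi=cv2.findContours(mm,cv2.RETR_CCOMP,cv2.CHAIN_APPROX_NONE)
    for i,c in enumerate(cs):
        if hi[0][i][3]>=0 and len(c)>8:
            pts=np.array([onz(d,u,v,.1) for u,v in c[:,0]]); print(n,'hole',cv2.minEnclosingCircle(pts[:,:2].astype(np.float32)))
    print(n,'plate',cv2.minAreaRect(C[bl[2]][:,:2].astype(np.float32)))
c=w['image'][195:275,270:370,::-1]; cv2.imwrite('pics/cw6.png',cv2.resize(c,None,fx=7,fy=7,interpolation=cv2.INTER_CUBIC))
c=s['image'][215:270,290:345,::-1]; cv2.imwrite('pics/cs6b.png',cv2.resize(c,None,fx=10,fy=10,interpolation=cv2.INTER_CUBIC))
E
```

```text
wpin [320.86013986 218.45454545] 143 [0.51636613 0.05973688 0.034     ] [0.51627755 0.05984439 0.03436238]
spin [319.05555556 258.44444444] 18 [0.51640334 0.06837677 0.034     ] [0.51678305 0.06423002 0.03281318] [[0.5209, 0.0599, 0.0333], [0.5188, 0.0618, 0.0342], [0.5169, 0.0593, 0.033]]
tpin [348.24242424 254.45454545] 33 [0.51430191 0.06112857 0.034     ]
w hole ((0.5738576054573059, 0.2274874746799469), 0.013823045417666435)
w plate ((0.5750144720077515, 0.22937500476837158), (0.06805308163166046, 0.06696312129497528), 21.78984260559082)
t hole ((0.5723880529403687, 0.23037338256835938), 0.015188442543148994)
t plate ((0.5728455185890198, 0.23099036514759064), (0.06767816096544266, 0.06598109006881714), 21.8369197845459)
```

View pics/cw6.png

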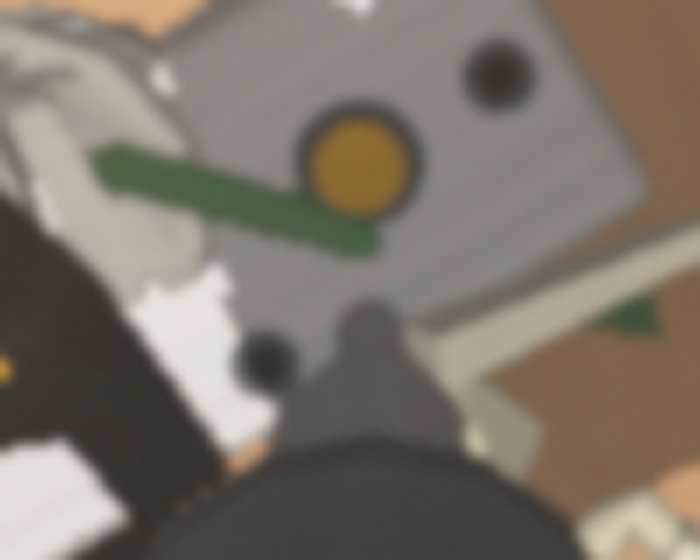

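View pics/cs6b.png

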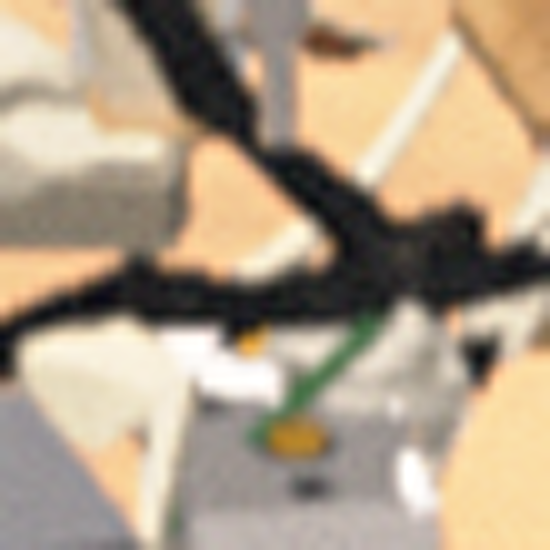

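Pin estimates: wrist (0.5164, 0.0598), top (0.5143, 0.0611), so about (0.5157, 0.0602). I'll lower the tip to about 10 mm above the pin and compare the two in the same views.

```bash
python3 -m handwheel '[{"x":0.08,"y":0.007,"z":-0.007,"ax":0,"ay":0,"az":0,"hand":0},{"x":0.1,"y":0,"z":0,"ax":0,"ay":0,"az":0,"hand":0},{"x":0.06,"y":0,"z":0,"ax":0,"ay":0,"az":0,"hand":0},{"x":0.02,"y":0,"z":0,"ax":0,"ay":0,"az":0,"hand":0},{"x":0,"y":0,"z":0,"ax":0,"ay":0,"az":0,"hand":0},{"x":0,"y":0,"z":0,"ax":0,"ay":0,"az":0,"hand":0}]'
python3 - <<'E'
from h import *
for n in('side','wrist','top'): cap(n,n+'7')
o=get_obs(); print(o['tcp_pos'],o['eef_rot'],o['wrist_force'],o['opening'])
w=load('wrist7');s=load('side7')
c=w['image'][190:270,270:370,::-1]; cv2.imwrite('pics/cw7.png',cv2.resize(c,None,fx=7,fy=7,interpolation=cv2.INTER_CUBIC))
c=s['image'][215:270,290:345,::-1]; cv2.imwrite('pics/cs7.png',cv2.resize(c,None,fx=10,fy=10,interpolation=cv2.INTER_CUBIC))
E
```

```text
time: 6.42
tcp_pos: [0.5156, 0.0599, 0.1478]
eef_rot: [-0.909, 1.372, 0.908]
wrist_force: [-0.0, -0.1, -2.3]
opening: 0.0185
[0.51545396 0.0598983  0.14778561] [-0.9087111   1.37176933  0.90761456] [ 0.13003933 -0.36516152 -2.95858108] 0.018771032303458016
```

View pics/cw7.png

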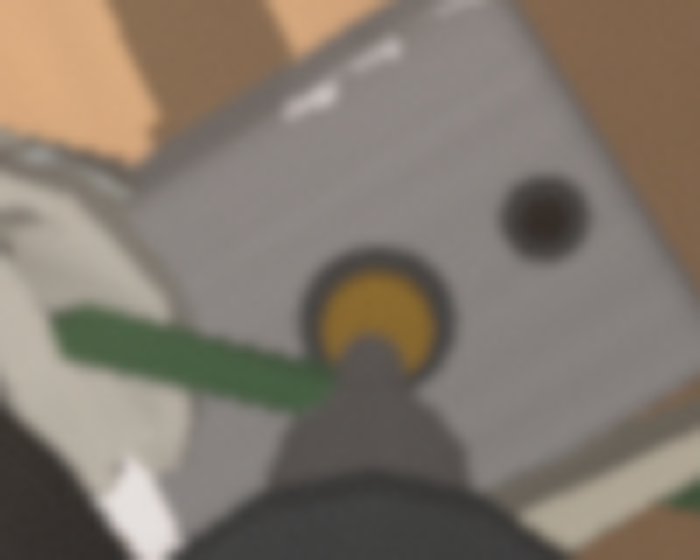

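View pics/cs7.png

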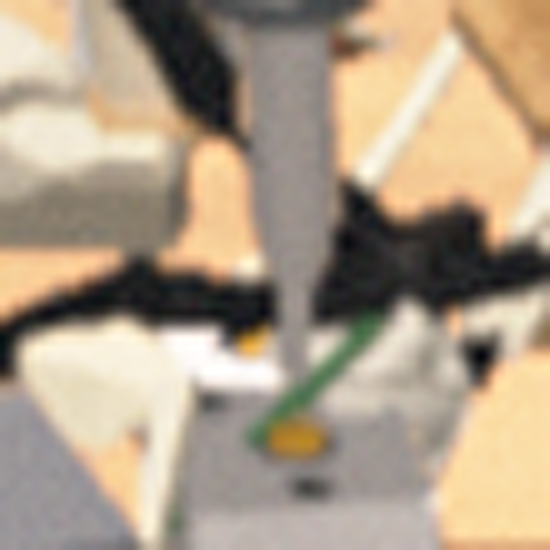

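```bash
python3 - <<'E'
from h import *
w=load('wrist7');s=load('side7')
W=lambda x,y:(270+x/7-.43,190+y/7-.43); S=lambda x,y:(290+x/10-.45,215+y/10-.45)
print('pin W',onz(w,*W(378,328),.034)); print('pin edges', [np.linalg.norm(onz(w,*W(318,328),.034)-onz(w,*W(437,328),.034))])
far=onz(w,*W(372,332),.0444); print('tip far rim',far)
# direction: far rim = centre + 3.5mm along horizontal view direction
o,r=ray(w,*W(372,332)); h=r[:2]/np.linalg.norm(r[:2]); print('tip centre W',far[:2]-.0035*h,h)
p=onz(s,*S(298,438),.034);print('pin S',p); t=onz(s,*S(292,383),.0444); o,r=ray(s,*S(292,383)); h=r[:2]/np.linalg.norm(r[:2]); print('tip near-rim S',t,'centre',t[:2]+.0035*h)
hsv=cv2.cvtColor(w['image'],cv2.COLOR_RGB2HSV)
m=cv2.inRange(hsv,(15,110,50),(32,255,255)); 
for c,a,mm in blobs(m,300,220,345,255): 
    v,u=np.nonzero(mm); print(u.min(),u.max(),v.min(),v.max(),a, c)
E
```

```text
pin W [0.51641492 0.05986479 0.034     ]
pin edges [np.float64(0.01253250112890858)]
tip far rim [0.51372949 0.06031475 0.0444    ]
tip centre W [0.51050666 0.06167978] [ 0.920811   -0.39000912]
pin S [0.51583285 0.06793066 0.034     ]
tip near-rim S [0.5169276  0.06426183 0.0444    ] centre [0.51711419 0.0607668 ]
316 331 229 242 149 [323.81208054 234.59060403]
```

Comparing tip and pin in the same view (wrist) gives pin minus tip ≈ (-0.6, +1.0) mm. The side view agrees at -1.3 mm in x. I'll correct by about 1.3 mm and approach contact.

```bash
python3 -m handwheel '[{"x":0,"y":0.006,"z":0.003,"ax":0,"ay":0,"az":0,"hand":0},{"x":0.02,"y":0,"z":0,"ax":0,"ay":0,"az":0,"hand":0},{"x":0.02,"y":0,"z":0,"ax":0,"ay":0,"az":0,"hand":0},{"x":0.01,"y":0,"z":0,"ax":0,"ay":0,"az":0,"hand":0},{"x":0,"y":0,"z":0,"ax":0,"ay":0,"az":0,"hand":0},{"x":0,"y":0,"z":0,"ax":0,"ay":0,"az":0,"hand":0}]'
python3 - <<'E'
from h import *
for n in('side','wrist'): cap(n,n+'8')
w=load('wrist8');s=load('side8')
a=cv2.resize(w['image'][190:270,280:360,::-1],(400,400),interpolation=cv2.INTER_CUBIC)
b=cv2.resize(s['image'][215:270,290:345,::-1],(400,400),interpolation=cv2.INTER_CUBIC)
cv2.imwrite('pics/c8.png',np.hstack([a,b]))
E
```

```text
time: 7.32
tcp_pos: [0.514, 0.0608, 0.1372]
eef_rot: [-0.908, 1.373, 0.908]
wrist_force: [-1.3, -0.5, 0.8]
opening: 0.0187
```

View pics/c8.png

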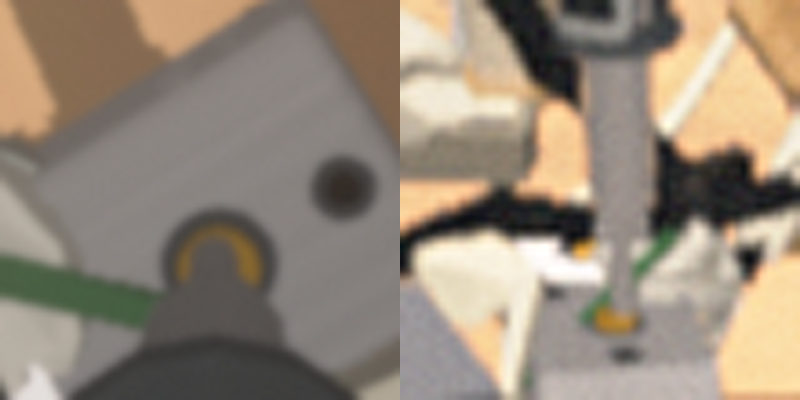

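Light contact at about 3 N. The tip sits about 1.3 mm toward the robot and 0.8 mm left of the pin centre: wrist crop tip (213,236), pin (219,~268). I'll lift 2 mm, trim and set down again.

```bash
python3 -m handwheel '[{"x":-0.015,"y":0,"z":0,"ax":0,"ay":0,"az":0,"hand":0},{"x":0,"y":-0.006,"z":0.004,"ax":0,"ay":0,"az":0,"hand":0},{"x":0,"y":0,"z":0,"ax":0,"ay":0,"az":0,"hand":0},{"x":0.015,"y":0,"z":0,"ax":0,"ay":0,"az":0,"hand":0},{"x":0,"y":0,"z":0,"ax":0,"ay":0,"az":0,"hand":0}]'
python3 -m handwheel '[{"x":0.01,"y":0,"z":0,"ax":0,"ay":0,"az":0,"hand":0},{"x":0.01,"y":0,"z":0,"ax":0,"ay":0,"az":0,"hand":0},{"x":0,"y":0,"z":0,"ax":0,"ay":0,"az":0,"hand":0},{"x":0,"y":0,"z":0,"ax":0,"ay":0,"az":0,"hand":0}]'
python3 - <<'E'
from h import *
for n in('side','wrist'): cap(n,n+'9')
w=load('wrist9');s=load('side9')
a=cv2.resize(w['image'][190:270,280:360,::-1],(400,400),interpolation=cv2.INTER_CUBIC)
b=cv2.resize(s['image'][215:270,290:345,::-1],(400,400),interpolation=cv2.INTER_CUBIC)
cv2.imwrite('pics/c9.png',np.hstack([a,b]))
E
```

```text
time: 8.05
tcp_pos: [0.5158, 0.0612, 0.1373]
eef_rot: [-0.909, 1.372, 0.908]
wrist_force: [-0.3, 0.2, 0.4]
opening: 0.0186
time: 8.55
tcp_pos: [0.5161, 0.0611, 0.1345]
eef_rot: [-0.909, 1.372, 0.908]
wrist_force: [-2.7, -1.5, 8.1]
opening: 0.0185
```

View pics/c9.png

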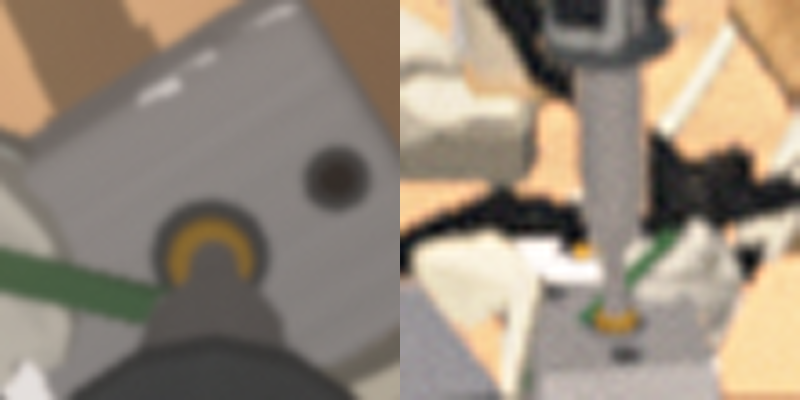

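Both views show the tip centred on the pin, with the force rising to about 10 N net. I'll keep pressing in small steps.

```bash
python3 -m handwheel '[{"x":0.01,"y":0,"z":0,"ax":0,"ay":0,"az":0,"hand":0},{"x":0.01,"y":0,"z":0,"ax":0,"ay":0,"az":0,"hand":0},{"x":0,"y":0,"z":0,"ax":0,"ay":0,"az":0,"hand":0}]'
python3 -m handwheel '[{"x":0.01,"y":0,"z":0,"ax":0,"ay":0,"az":0,"hand":0},{"x":0.01,"y":0,"z":0,"ax":0,"ay":0,"az":0,"hand":0},{"x":0,"y":0,"z":0,"ax":0,"ay":0,"az":0,"hand":0}]'
```

```text
time: 9.02
tcp_pos: [0.5161, 0.0611, 0.1305]
eef_rot: [-0.909, 1.372, 0.908]
wrist_force: [-1.7, -0.9, 8.8]
opening: 0.0184
time: 9.4
tcp_pos: [0.5163, 0.0611, 0.1271]
eef_rot: [-0.909, 1.372, 0.907]
wrist_force: [-3.5, -1.2, 11.4]
opening: 0.0181
```

```bash
python3 -m handwheel '[{"x":0.01,"y":0,"z":0,"ax":0,"ay":0,"az":0,"hand":0},{"x":0,"y":0,"z":0,"ax":0,"ay":0,"az":0,"hand":0}]'
python3 -m handwheel '[{"x":0.01,"y":0,"z":0,"ax":0,"ay":0,"az":0,"hand":0},{"x":0,"y":0,"z":0,"ax":0,"ay":0,"az":0,"hand":0}]'
python3 - <<'E'
from h import *
for n in('side','wrist'): cap(n,n+'10')
w=load('wrist10');s=load('side10')
a=cv2.resize(w['image'][190:270,280:360,::-1],(400,400),interpolation=cv2.INTER_CUBIC)
b=cv2.resize(s['image'][205:275,285:355,::-1],(400,400),interpolation=cv2.INTER_CUBIC)
cv2.imwrite('pics/c10.png',np.hstack([a,b]))
E
```

```text
time: 9.65
tcp_pos: [0.5162, 0.0611, 0.1246]
eef_rot: [-0.909, 1.372, 0.907]
wrist_force: [-2.4, -1.1, 8.4]
opening: 0.0189
time: 9.9
tcp_pos: [0.5159, 0.0612, 0.1218]
eef_rot: [-0.909, 1.372, 0.908]
wrist_force: [-0.9, -0.1, 6.1]
opening: 0.0184
```

View pics/c10.png

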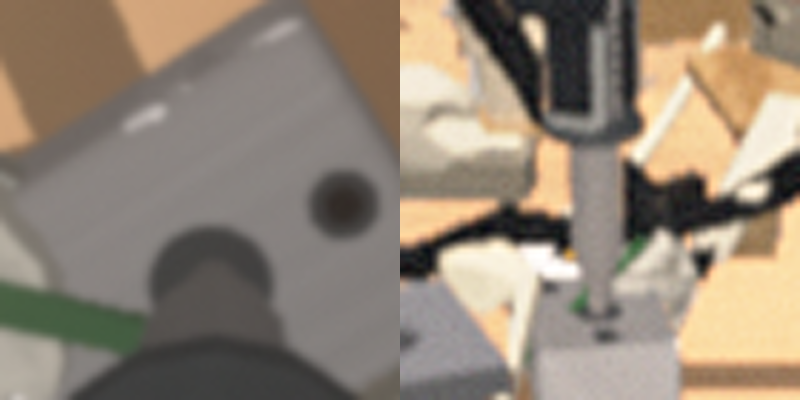

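The force climbed to 14 N net, then fell to about 8 N, so it has tripped. I'll press slightly more to be sure of the margin, hold, then lift.

```bash
python3 -m handwheel '[{"x":0.006,"y":0,"z":0,"ax":0,"ay":0,"az":0,"hand":0},{"x":0,"y":0,"z":0,"ax":0,"ay":0,"az":0,"hand":0}]'
python3 -m handwheel '[{"x":0.005,"y":0,"z":0,"ax":0,"ay":0,"az":0,"hand":0},{"x":0,"y":0,"z":0,"ax":0,"ay":0,"az":0,"hand":0}]'
```

```text
time: 10.25
tcp_pos: [0.5163, 0.0611, 0.1217]
eef_rot: [-0.909, 1.372, 0.908]
wrist_force: [-3.0, -0.8, 10.0]
opening: 0.019
time: 10.5
tcp_pos: [0.5165, 0.0611, 0.1216]
eef_rot: [-0.909, 1.372, 0.907]
wrist_force: [-4.9, -0.8, 14.8]
opening: 0.0188
```

The TCP stands still while the force rises, so the plunger is at its stop. I'll lift and inspect the pin.

```bash
python3 -m handwheel '[{"x":-0.03,"y":0,"z":0,"ax":0,"ay":0,"az":0,"hand":0},{"x":-0.1,"y":0,"z":0,"ax":0,"ay":0,"az":0,"hand":0},{"x":-0.2,"y":0,"z":0,"ax":0,"ay":0,"az":0,"hand":0},{"x":-0.2,"y":0,"z":0,"ax":0,"ay":0,"az":0,"hand":0},{"x":-0.1,"y":0,"z":0,"ax":0,"ay":0,"az":0,"hand":0},{"x":0,"y":0,"z":0,"ax":0,"ay":0,"az":0,"hand":0},{"x":0,"y":0,"z":0,"ax":0,"ay":0,"az":0,"hand":0}]'
python3 - <<'E'
from h import *
for n in('side','wrist'): cap(n,n+'11')
o=get_obs(); print(o['tcp_pos'],o['wrist_force'])
w=load('wrist11');s=load('side11')
a=cv2.resize(w['image'][190:270,280:360,::-1],(400,400),interpolation=cv2.INTER_CUBIC)
b=cv2.resize(s['image'][180:280,270:370,::-1],(400,400),interpolation=cv2.INTER_CUBIC)
cv2.imwrite('pics/c11.png',np.hstack([a,b]))
P=cloud(w); m=np.hypot(P[...,0]-.516,P[...,1]-.0603)<.0045; m&=abs(P[...,2]-.03)<.02; print('pin z',m.sum(),np.median(P[m][:,2]))
Q=cloud(s); m=np.hypot(Q[...,0]-.516,Q[...,1]-.0603)<.005; m&=abs(Q[...,2]-.03)<.02; print('pin z side',m.sum(),np.median(Q[m][:,2]))
for dx,dy in((-.015,0),(0,.017),(-.012,.012)):
    m=np.hypot(P[...,0]-.516-dx,P[...,1]-.0603-dy)<.003; print('block',np.median(P[m][:,2]))
E
```

```text
time: 11.38
tcp_pos: [0.5145, 0.0611, 0.2431]
eef_rot: [-0.908, 1.375, 0.91]
wrist_force: [0.7, -0.3, -2.7]
opening: 0.0185
[0.51426974 0.06109928 0.24269809] [-0.3614745   0.23013115 -2.04001577]
pin z 59 0.030657645056440697
pin z side 8 0.03012254818843743
block 0.3133836538600472
block 0.24209439067333083
block 0.3118850734517078
```

View pics/c11.png

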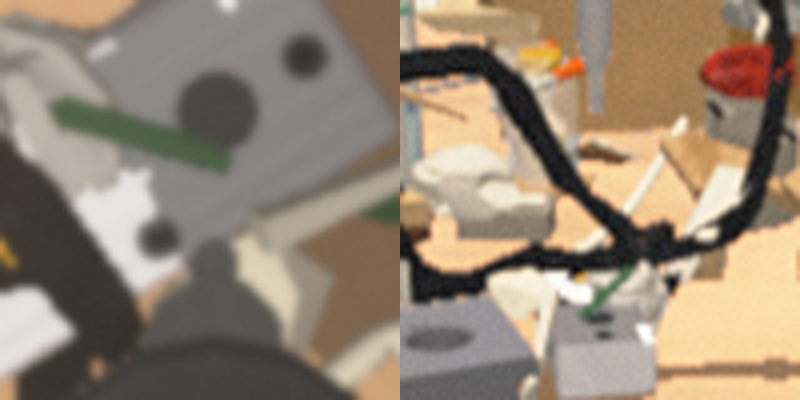

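The pin reads z ≈ 0.030–0.031, flush with the 0.030 block top, and the brass is no longer proud. I'll carry the punch back over the stand to the TCP position where it was grasped, (0.574, 0.230).

```bash
python3 -m handwheel '[{"x":0,"y":0.01,"z":0.1,"ax":0,"ay":0,"az":0,"hand":0},{"x":0,"y":0.012,"z":0.2,"ax":0,"ay":0,"az":0,"hand":0},{"x":0,"y":0.013,"z":0.25,"ax":0,"ay":0,"az":0,"hand":0},{"x":0,"y":0.012,"z":0.22,"ax":0,"ay":0,"az":0,"hand":0},{"x":0,"y":0.01,"z":0.124,"ax":0,"ay":0,"az":0,"hand":0},{"x":0,"y":0,"z":0,"ax":0,"ay":0,"az":0,"hand":0},{"x":0,"y":0,"z":0,"ax":0,"ay":0,"az":0,"hand":0},{"x":0.1,"y":0,"z":0,"ax":0,"ay":0,"az":0,"hand":0},{"x":0,"y":0,"z":0,"ax":0,"ay":0,"az":0,"hand":0},{"x":0,"y":0,"z":0,"ax":0,"ay":0,"az":0,"hand":0}]'
python3 - <<'E'
from h import *
for n in('side','wrist'): cap(n,n+'12')
o=get_obs(); print(o['tcp_pos'],o['eef_rot'],o['wrist_force'])
w=load('wrist12');s=load('side12')
a=cv2.resize(w['image'][150:300,250:400,::-1],(400,400),interpolation=cv2.INTER_CUBIC)
b=cv2.resize(s['image'][190:310,220:340,::-1],(400,400),interpolation=cv2.INTER_CUBIC)
cv2.imwrite('pics/c12.png',np.hstack([a,b]))
E
```

```text
time: 12.72
tcp_pos: [0.5745, 0.2294, 0.2242]
eef_rot: [-0.908, 1.374, 0.908]
wrist_force: [-0.3, -0.1, -2.7]
opening: 0.0185
[0.57510677 0.22991618 0.2252102 ] [-0.90794515  1.37257154  0.90775843] [-0.59396212 -0.26675688 -1.11482685]
```

View pics/c12.png

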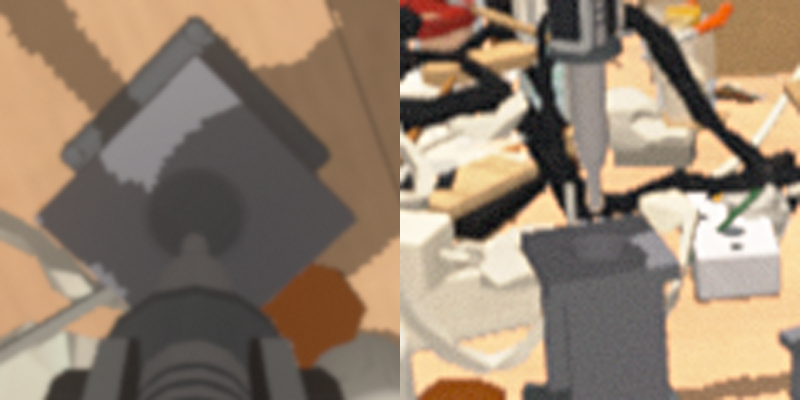

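The tip is over the hole: wrist crop tip (193,238) against hole (196,217) below it, side crop tip (596,208) against hole (598,243). Lowering.

```bash
python3 -m handwheel '[{"x":0.08,"y":0,"z":0,"ax":0,"ay":0,"az":0,"hand":0},{"x":0.08,"y":0,"z":0,"ax":0,"ay":0,"az":0,"hand":0},{"x":0.06,"y":0,"z":0,"ax":0,"ay":0,"az":0,"hand":0},{"x":0,"y":0,"z":0,"ax":0,"ay":0,"az":0,"hand":0}]'
python3 -m handwheel '[{"x":0.06,"y":0,"z":0,"ax":0,"ay":0,"az":0,"hand":0},{"x":0.08,"y":0,"z":0,"ax":0,"ay":0,"az":0,"hand":0},{"x":0.07,"y":0,"z":0,"ax":0,"ay":0,"az":0,"hand":0},{"x":0.04,"y":0,"z":0,"ax":0,"ay":0,"az":0,"hand":0},{"x":0,"y":0,"z":0,"ax":0,"ay":0,"az":0,"hand":0}]'
python3 -m handwheel '[{"x":0.02,"y":0,"z":0,"ax":0,"ay":0,"az":0,"hand":0},{"x":0,"y":0,"z":0,"ax":0,"ay":0,"az":0,"hand":0}]'
```

```text
time: 13.32
tcp_pos: [0.5735, 0.2298, 0.1785]
eef_rot: [-0.908, 1.377, 0.91]
wrist_force: [0.0, -0.2, -3.0]
opening: 0.0188
time: 13.95
tcp_pos: [0.5742, 0.2299, 0.1296]
eef_rot: [-0.908, 1.375, 0.909]
wrist_force: [-0.1, 0.8, -2.3]
opening: 0.0186
time: 14.2
tcp_pos: [0.5751, 0.2302, 0.1271]
eef_rot: [-0.908, 1.373, 0.908]
wrist_force: [-0.3, -0.5, -2.1]
opening: 0.0186
```

```bash
python3 -m handwheel '[{"x":0.01,"y":0,"z":0,"ax":0,"ay":0,"az":0,"hand":0},{"x":0,"y":0,"z":0,"ax":0,"ay":0,"az":0,"hand":0},{"x":0,"y":0,"z":0,"ax":0,"ay":0,"az":0,"hand":0}]'
python3 -m handwheel '[{"x":0.005,"y":0,"z":0,"ax":0,"ay":0,"az":0,"hand":0},{"x":0,"y":0,"z":0,"ax":0,"ay":0,"az":0,"hand":0},{"x":0,"y":0,"z":0,"ax":0,"ay":0,"az":0,"hand":0}]'
python3 - <<'E'
from h import *
cap('side','side13'); s=load('side13')
cv2.imwrite('pics/c13.png',cv2.resize(s['image'][210:330,220:340,::-1],(600,600),interpolation=cv2.INTER_CUBIC))
E
```

```text
time: 14.58
tcp_pos: [0.575, 0.2302, 0.125]
eef_rot: [-0.908, 1.373, 0.908]
wrist_force: [-0.6, -0.2, -1.6]
opening: 0.0185
time: 14.95
tcp_pos: [0.5749, 0.2302, 0.1239]
eef_rot: [-0.908, 1.373, 0.908]
wrist_force: [0.0, 0.1, -2.4]
opening: 0.0185
```

View pics/c13.png

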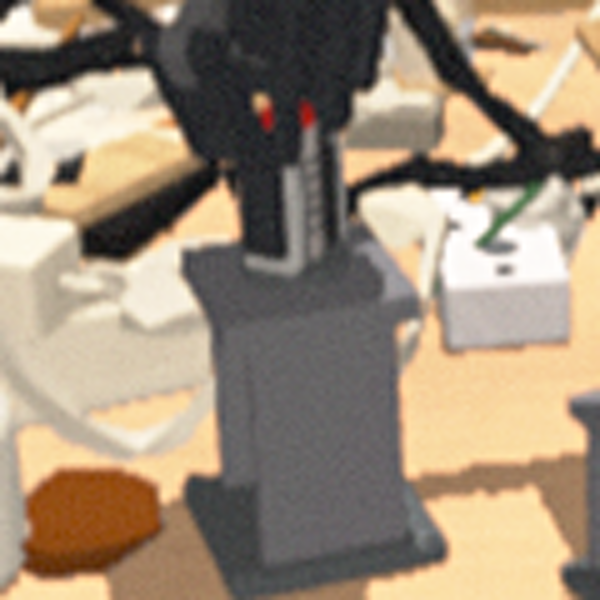

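The collar is just above the plate. One more millimetre or so, until it takes load, then release.

```bash
python3 -m handwheel '[{"x":0.005,"y":0,"z":0,"ax":0,"ay":0,"az":0,"hand":0},{"x":0,"y":0,"z":0,"ax":0,"ay":0,"az":0,"hand":0}]'
python3 -m handwheel '[{"x":0.003,"y":0,"z":0,"ax":0,"ay":0,"az":0,"hand":0},{"x":0,"y":0,"z":0,"ax":0,"ay":0,"az":0,"hand":0}]'
```

```text
time: 15.25
tcp_pos: [0.575, 0.2302, 0.1234]
eef_rot: [-0.908, 1.373, 0.908]
wrist_force: [-1.9, -0.1, 0.9]
opening: 0.0185
time: 15.5
tcp_pos: [0.5751, 0.2303, 0.1234]
eef_rot: [-0.908, 1.372, 0.908]
wrist_force: [-2.8, -1.3, 5.9]
opening: 0.0185
```

Seated, with 6 N on the collar. I'll relieve it slightly, open, and retreat straight up.

```bash
python3 -m handwheel '[{"x":-0.004,"y":0,"z":0,"ax":0,"ay":0,"az":0,"hand":0},{"x":0,"y":0,"z":0,"ax":0,"ay":0,"az":0,"hand":0.3},{"x":0,"y":0,"z":0,"ax":0,"ay":0,"az":0,"hand":0.6},{"x":0,"y":0,"z":0,"ax":0,"ay":0,"az":0,"hand":1},{"x":0,"y":0,"z":0,"ax":0,"ay":0,"az":0,"hand":1},{"x":0,"y":0,"z":0,"ax":0,"ay":0,"az":0,"hand":1},{"x":0,"y":0,"z":0,"ax":0,"ay":0,"az":0,"hand":1}]'
python3 - <<'E'
from h import *
cap('wrist','wrist14')
E
```

```text
time: 16.38
tcp_pos: [0.5749, 0.2302, 0.1231]
eef_rot: [-0.908, 1.373, 0.908]
wrist_force: [0.3, -0.7, -0.9]
opening: 0.0857
```

View pics/wrist14.png

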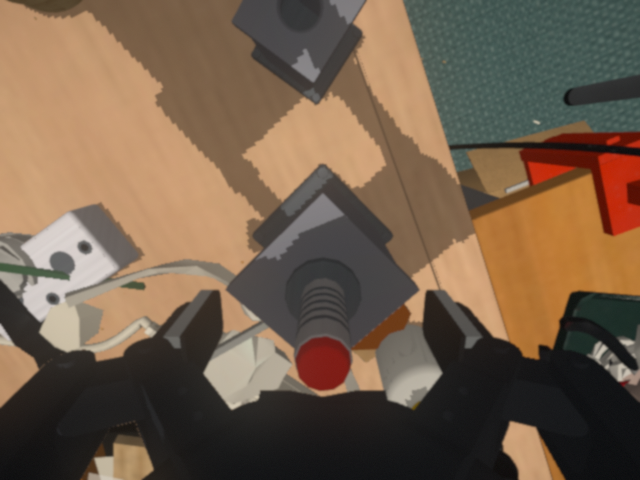

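The fingers are clear on both sides of the upright punch, cap at (323,362). Retreating up, then aside for a final check.

```bash
python3 -m handwheel '[{"x":-0.1,"y":0,"z":0,"ax":0,"ay":0,"az":0,"hand":1},{"x":-0.2,"y":0,"z":0,"ax":0,"ay":0,"az":0,"hand":1},{"x":-0.25,"y":0,"z":0,"ax":0,"ay":0,"az":0,"hand":1},{"x":-0.25,"y":0,"z":0,"ax":0,"ay":0,"az":0,"hand":1},{"x":0,"y":0.2,"z":0.15,"ax":0,"ay":0,"az":0,"hand":1},{"x":0,"y":0.25,"z":0.2,"ax":0,"ay":0,"az":0,"hand":1},{"x":0,"y":0.25,"z":0.2,"ax":0,"ay":0,"az":0,"hand":1},{"x":0,"y":0.25,"z":0.2,"ax":0,"ay":0,"az":0,"hand":1},{"x":0,"y":0.25,"z":0.2,"ax":0,"ay":0,"az":0,"hand":1},{"x":0,"y":0.2,"z":0.15,"ax":0,"ay":0,"az":0,"hand":1},{"x":0,"y":0,"z":0,"ax":0,"ay":0,"az":0,"hand":1},{"x":0,"y":0,"z":0,"ax":0,"ay":0,"az":0,"hand":1}]'
python3 - <<'E'
from h import *
for n in('side','top'): cap(n,n+'15')
d=load('top15');P=cloud(d);hsv=cv2.cvtColor(d['image'],cv2.COLOR_RGB2HSV)
red=cv2.inRange(hsv,(0,150,120),(6,255,255))|cv2.inRange(hsv,(174,150,120),(180,255,255))
for c,a,m in blobs(red,215,180,300,260,20): print('cap',c,a,onz(d,*c,.158),np.median(P[m],0))
m=(abs(P[...,2]-.106)<.003)&(np.hypot(P[...,0]-.5728,P[...,1]-.231)<.022); print('collar z',P[m].mean(0),m.sum())
m=np.hypot(P[...,0]-.515,P[...,1]-.0608)<.005; print('pin z',np.median(P[m][:,2]),m.sum())
p0=load('top0')['image'].astype(int); df=abs(d['image'].astype(int)-p0).max(2)>60
a=cv2.resize(d['image'][170:315,200:400,::-1],(400,290)); s=load('side15')['image'][200:345,190:390,::-1]
cv2.imwrite('pics/c15.png',np.vstack([cv2.resize(d['image'][140:400,190:450,::-1],(560,300)) if 0 else np.hstack([a,cv2.resize(s,(400,290))])]))
for c,ar,mm in blobs(df.astype(np.uint8),200,0,500,440,12): print('changed',c.round(),ar)
E
```

```text
time: 17.92
tcp_pos: [0.4062, 0.5368, 0.2842]
eef_rot: [-0.909, 1.372, 0.909]
wrist_force: [-0.8, -0.3, 0.1]
opening: 0.0855
cap [244.83529412 208.45882353] 85 [0.57332213 0.22975771 0.158     ] [0.57397612 0.2295405  0.15684017]
collar z [0.5689718  0.22842407 0.10550877] 162
pin z 0.0307896028553849 25
changed [348. 254.] 34
changed [222. 421.] 1815
```

View pics/c15.png

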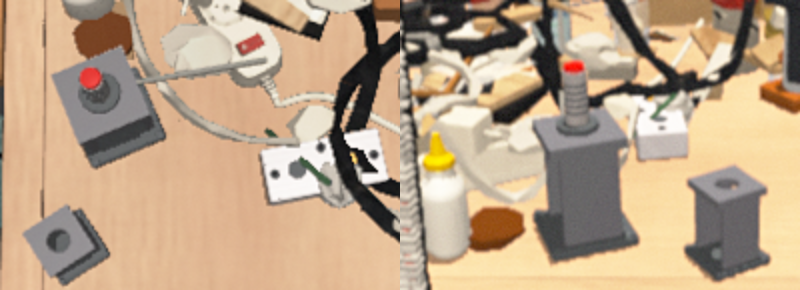

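View pics/top15.png

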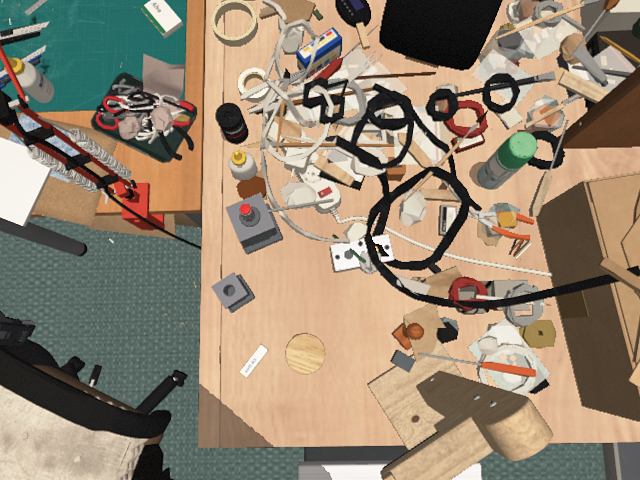

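```bash
python3 - <<'E'
from h import *
d=load('top15');P=cloud(d); hsv=cv2.cvtColor(d['image'],cv2.COLOR_RGB2HSV)
m=np.zeros((480,640),bool); m[236:270,332:360]=1; m&=(hsv[...,2]>215)&(hsv[...,1]<30); print('block z',np.median(P[m][:,2]),m.sum())
from rig import sign_off; print(sign_off())
E
```

```text
block z 0.02983294430340866 581
the job is handed in; nothing more can be done
None
```

I drove the proud brass pin flush with the punch, hung the punch back in the larger stand by its collar and released it, then handed the job in at about 18 s. `sign_off` reports no verdict, so I can't confirm it passed.

**Press:** The tip was within about 1 mm of the pin's centre. The net force rose to about 14 N, fell to about 8 N at the snap, and rose again at the plunger's stop. Total travel was about 15.5 mm, which matches 4 mm of pin plus 11.5 mm of plunger.

**Last checks:**
- **Punch:** cap top at (0.573, 0.230, 0.157). That is within about 1.5 mm of the plate's centre, upright, with the collar down on the plate.
- **Bystanders:** compared with the first top picture, only the pin and the arm's shadow had changed.
- **Robot:** clear of everything, with nothing in the gripper.

**Disagreement:** The height readings of the pin differ by camera. The top and wrist views gave 0.0307–0.0308 m and the side view 0.0301 m, with the block top at 0.0298 m. The top and wrist readings put the pin just inside the 1 mm limit. The pin also looks dark now instead of brass, probably because the dark ring around its hole covers it. The force and travel both say the pin is fully home.

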